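# Return the mixed-up devices to their charging docks

### The arm

A 6-joint arm with a two-finger parallel gripper is mounted at the origin on the work surface. World frame = base frame: x ahead of the robot, y to its left, z up, the work surface at z = 0. Lengths are in m, angles in degrees, forces in N, time in s.
With the tool pointing down it reaches from about 0.4 to 0.825 m from the base axis. Payload 7 kg.
Tool frame: the origin (TCP) lies midway between the tips of the shut fingers; the grasp point (between the pads) lies 19 mm behind it; z points along the fingers, y is the line along which they close (so a half turn about z gives the same grasp; the last joint's range is limited). The gripper opens to 88 mm and grips with 3 to 60 N. Pads are 19 mm wide; open, the fingers measure 130 mm over their backs; the gripper's body (78 mm by 193 mm) begins 47 mm behind the grasp point.
Start: joints at [87.439, 20.546, 0.682, 0, -70.136, -16.507], TCP at [0.221, 0.638, 0.227] pointing down, gripper open.
Joint ranges: [-176.03, 176.03], [-82.01, 121.73], [-58.28, 71.71], [-173.87, 95.51], [-174.79, -0.11], [-173.66, 173.66]. Speed limits (degrees/s): [136.94, 136.94, 172.46, 180, 180, 180].

### API

Orientations are given as [roll, pitch, yaw] about the fixed x, y, z axes, in that order (R = Rz(yaw) Ry(pitch) Rx(roll)).
In Python, from plant import telemetry, viewer, workorder gives the robot as it stands. The module is installed in compiled form; this text tells all that it offers.
- The arm moves only by the tool carry_out, never from a script. Its argument "rows" is a list of rows, each a list of 6 numbers: the shift along the tool's x, y, z in m, then the turn, a rotation vector about the tool's x, y, z in rad. In form: [[tx, ty, tz, ax, ay, az], ...]. A call has 1 to 8 rows; each row is the pose to reach, as a shift and turn from the pose commanded when the call began, along the tool's axes at that moment; what a row does not reach only later rows make up. A row lasts 1/8 s, in which the tool goes at most 62.5 mm and 10.7 degrees, less where a joint would pass 70% of its speed; a pose out of reach is approached as far as the arm can. A call with a gripper value outside its range is refused whole. "grip" is the gripper's target within -1 to 1 (fully open at 1, half-way at 0, shut at -1), set as the call begins (left out, the last holds). The fingers move at their own pace and stop on an object; the grip force is fixed at half the most. Time passes only in rows, so rows that repeat a pose let the fingers close. It gives the time, the measured TCP pose, the force, the opening and the grip force at its end, in the units of the state.
- telemetry.get_obs(): the state, without advancing time (a new reading comes with each control period).
- viewer.snapshot(name): name is "side" or "top" or "wrist"; returns the picture (420x560x3 uint8, red, green, blue); there is no depth.
- viewer.camera_info(name): a dict with "intrinsics" (3x3 intrinsics, pixels), "extrinsics" (4x4, takes a point from camera to world coordinates); the wrist camera has in their place "tool_from_camera" (4x4, takes a point from camera to tool coordinates, whose origin is the TCP and whose axes are the flange's). Camera axes: x right, y down, z forward; pixel columns grow to the right and rows downward; lengths in m; the calibration is good to about 2 mm. A picture is of the moment at which its call begins: read the wrist's pose just before it. camera_info takes no time and is no camera call.
- workorder.close_job(): hands the job in; it is judged then, once.
The state is a dict: "clock": time; "joint_pos": joint angles; "qvel": joint speeds; "tau": joint torques, N m; "tool_pos": TCP position; "orientation": TCP orientation; "force": force on the tool from outside, world axes, zero at the start; "moment": the same for the moment, N m; "opening": finger opening in m; "gripper_force": force on a finger pad.
Only numpy, scipy, OpenCV 4.12 (cv2) and the standard library are available. Lean on these libraries where they do the work, as an engineer would, in place of code of your own. Each camera call takes 0.05 s, during which the arm holds its last target. There are 200 camera calls.

### The job

Visitors have put the three demo devices back on the wrong charging docks: rearrange them so that each stands upright in the middle of the dock that has its own outline (round, square or oblong), its sides lined up with the dock's, either way round. Use the empty cork mat as the waiting place for a device that has to make room, and leave nothing on it at the end. Set the devices down gently without dropping them, and do not shift the mug or the black foam blocks.

Things in the scene. Friction and masses are not known exactly. Their poses are not given: they have to be found in the camera images.
- speaker_mid (a point): Round device: a smart speaker, an upright cylinder 60 mm in diameter and 64 mm high, grey cloth with a black top, about 0.3 kg, loose. The point is its centre, 32 mm above its underside; z up. It stands on one of the docks at the start.
- camera_mid (a point): Square device: a white room camera, a block 52 x 52 mm and 50 mm high, with a black lens dome on its top 20 mm higher still (70 mm in all), about 0.3 kg, loose. The point is the centre of the block, 25 mm above its underside; x and y point along the block's sides, z up. It stands on one of the docks at the start.
- pack_mid (a point): Oblong device: a battery pack of bare aluminium, a block 104 mm long (x), 44 mm wide (y) and 40 mm high, lying flat, about 0.3 kg, loose. The point is its centre, 20 mm above its underside. It stands on one of the docks at the start.
- dock_round: Round charging dock for the speaker: a flat black disc 96 mm in diameter and 12 mm high, with a flat grey top without rim, fixed to the counter. Origin: centre of its underside, on the counter; z up.
- dock_square: Square charging dock for the camera: a flat black plate 88 x 88 mm and 12 mm high, with a flat grey top without rim, fixed to the counter. Origin: centre of its underside, on the counter; z up, x and y along its sides.
- dock_oblong: Oblong charging dock for the battery pack: a flat black plate 130 mm long (x), 70 mm wide (y) and 12 mm high, with a flat grey top without rim, fixed to the counter. Origin: centre of its underside, on the counter; z up.
- mat: Cork mat, the waiting place, empty at the start: 130 x 130 mm and 4 mm thick, flat, fixed to the counter. Origin: centre of its underside, on the counter; z up, x and y along its sides.
- mug: White mug, not to be disturbed: 80 mm in diameter, 88 mm high, with a handle at its +y side, loose. Origin: centre of its underside, on the counter; z up.
- foam_a: Black foam block, not to be disturbed: 45 (x) x 32 (y) x 28 mm high, loose. Origin: centre of its underside, on the counter; z up.
- foam_b: Second black foam block, the same size, not to be disturbed: 45 (x) x 32 (y) x 28 mm high, loose. Origin: centre of its underside, on the counter; z up.
Mind the look-alikes: they are no part of the job. What is shaped like the part that bears pack_mid but pink is not meant.

How it is judged (in metres and radians):
On the way:
1. One of the devices has been set down and released on the cork mat (its centre within 45 mm of the mat's) (((horizontal distance between speaker_mid and mat below 0.045 m and z of speaker_mid in the frame of mat below 0.04 m and linear speed of speaker below 0.02 m/s and contact force between speaker and the fingers below 0.05 N) or (horizontal distance between camera_mid and mat below 0.045 m and z of camera_mid in the frame of mat below 0.033 m and linear speed of camera below 0.02 m/s and contact force between camera and the fingers below 0.05 N) or (horizontal distance between pack_mid and mat below 0.045 m and z of pack_mid in the frame of mat below 0.028 m and linear speed of pack below 0.02 m/s and contact force between pack and the fingers below 0.05 N))), for 0.1 s.
At the end, for the whole second after the job is handed in: Speaker on the round, camera on the square, pack on the oblong dock: each centre within 12 mm of its dock's, resting on its top (height within 4 mm), upright within 0.08 rad, released, at rest; pack and camera lined up with the dock within 0.25 rad (pack either way, camera any quarter turn) (horizontal distance between speaker_mid and dock_round below 0.012 m and z of speaker_mid in the frame of dock_round between 0.04 and 0.048 m and angle between each of speaker_mid, camera_mid, pack_mid's own z axis and vertical below 0.08 rad and linear speed of each of speaker, camera, pack below 0.01 m/s and contact force between each of speaker, camera, pack and the fingers below 0.05 N and horizontal distance between camera_mid and dock_square below 0.012 m and z of camera_mid in the frame of dock_square between 0.033 and 0.041 m and horizontal distance between pack_mid and dock_oblong below 0.012 m and z of pack_mid in the frame of dock_oblong between 0.028 and 0.036 m and angle between the x axis of pack_mid and the x axis of dock_oblong, either way round below 0.25 rad and (angle between the x axis of camera_mid and the x axis of dock_square, either way round below 0.25 rad or angle between the x axis of camera_mid and the y axis of dock_square, either way round below 0.25 rad)); the robot touches nothing.
It fails at once if a device is tipped over (angle between any of speaker_mid, camera_mid, pack_mid's own z axis and vertical above 0.7 rad).
It fails at once if a device is dropped: it falls out of the gripper faster than 0.6 m/s (a fall of about 2 cm) ((contact force between speaker and the fingers below 0.02 N and linear speed of speaker above 0.6 m/s) or (contact force between camera and the fingers below 0.02 N and linear speed of camera above 0.6 m/s) or (contact force between pack and the fingers below 0.02 N and linear speed of pack above 0.6 m/s)).
It fails at once if the mug or a foam block is shifted by more than 25 mm (distance of any of mug, foam_a, foam_b from where it was at the start of the episode above 0.025 m).
It also fails if it takes over 112 s, if anything falls off the work surface, if the arm or the gripper's body presses on something with over 40 N, if the wrist force passes 120 N, or if a joint passes its speed limit or range.

## Working session

There is one attempt and no reset: what is moved stays moved. The work goes in short steps, Python scripts to look and compute and a tool call to move; the robot and the scene stay as the last step left them, time stands still between calls to the robot, and variables do not carry over. Pictures are saved under pics/ and viewed, at most 14 in all, crops included, and the job is handed in when it is done.

Besides the shell and the picture viewer there is one more tool, called after "Request:" as name(argument=value, ...), one argument or row to a line, values as JSON. carry_out: Moves the arm, as the interface text tells. Its arguments: {"type":"object","properties":{"rows":{"type":"array"},"grip":{"type":"number"}},"required":["rows"]}

```bash
mkdir -p pics; python3 - <<'E'
from plant import telemetry, viewer
import cv2, numpy as np
o=telemetry.get_obs(); print({k:np.round(v,3).tolist() for k,v in o.items()})
for n in("top","side"):
    cv2.imwrite(f"pics/{n}0.png",viewer.snapshot(n)[:,:,::-1])
    c=viewer.camera_info(n);print(n,{k:np.round(v,4).tolist() if not isinstance(v,str) else v for k,v in c.items()})
c=viewer.camera_info("wrist");print(c)
E
```

```text
{'clock': 0.0, 'joint_pos': [87.438, 20.592, 0.632, -0.021, -70.137, -16.505], 'qvel': [-0.015, -0.056, -0.045, -0.009, -0.031, 0.056], 'tau': [-0.0, -58.272, 29.306, 6.997, 0.007, -0.0], 'tool_pos': [0.22, 0.637, 0.226], 'orientation': [179.901, -0.009, -19.073], 'force': [0.295, 0.015, 0.294], 'moment': [-0.029, 0.04, 0.007], 'gripper_force': 0.0, 'opening': 0.087}
top {'intrinsics': [[400.9236, 0.0, 291.2749], [0.0, 400.9236, 216.1468], [0.0, 0.0, 1.0]], 'extrinsics': [[-0.0198, -0.9875, 0.1565, 0.3874], [-0.9994, 0.0153, -0.0298, -0.0131], [0.0271, -0.157, -0.9872, 0.8773], [0.0, 0.0, 0.0, 1.0]]}
side {'intrinsics': [[381.8464, 0.0, 280.9366], [0.0, 381.8464, 210.416], [0.0, 0.0, 1.0]], 'extrinsics': [[-0.9914, -0.0888, 0.0966, 0.4456], [-0.1295, 0.5453, -0.8282, 0.6598], [0.0209, -0.8336, -0.552, 0.4889], [0.0, 0.0, 0.0, 1.0]]}
{'intrinsics': array([[341.75458645,   0.        , 276.38568931],
       [  0.        , 341.75458645, 208.22285296],
       [  0.        ,   0.        ,   1.        ]]), 'tool_from_camera': array([[ 3.86640696e-04, -9.69709756e-01, -2.44259779e-01,
         6.62308312e-02],
       [ 9.99999873e-01,  4.53773884e-04, -2.18571866e-04,
         3.63709146e-04],
       [ 3.22789980e-04, -2.44259664e-01,  9.69709808e-01,
        -1.58033399e-01],
       [ 0.00000000e+00,  0.00000000e+00,  0.00000000e+00,
         1.00000000e+00]])}
```

View pics/top0.png

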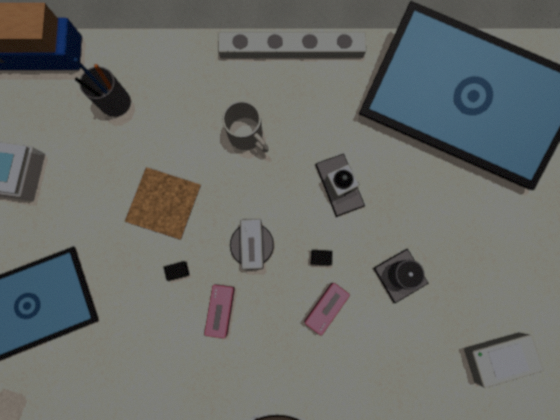

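View pics/side0.png

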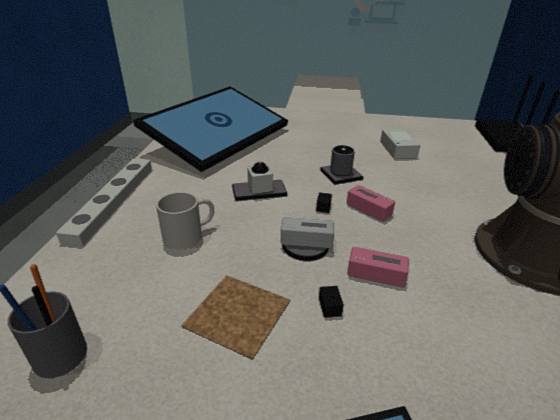

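Top view: the mat is at (163,203). The silver pack is on the round dock at (251,244), the camera on the oblong dock at (341,184) and the speaker on the square dock at (402,275). The foam blocks are at (177,270) and (321,258), and the mug at (244,127).

Pack candidates are silver (251,244), pink (219,311) and pink (327,308). The silver one fits: it is bare aluminium and stands on a dock, while the pink ones are on the counter. I'll confirm that in a crop.

```bash
cat > h.py <<'E'
import numpy as np, cv2
from plant import telemetry, viewer
from scipy.spatial.transform import Rotation as R
def cam(n,obs=None):
    c=viewer.camera_info(n);K=np.array(c["intrinsics"])
    if n!="wrist": return K,np.array(c["extrinsics"])
    T=np.eye(4);T[:3,:3]=R.from_euler("xyz",obs["orientation"],degrees=True).as_matrix();T[:3,3]=obs["tool_pos"]
    return K,T@np.array(c["tool_from_camera"])
def ray(KT,uv,z):
    K,T=KT;uv=np.atleast_2d(np.asarray(uv,float))
    d=(T[:3,:3]@np.linalg.inv(K)@np.c_[uv,np.ones(len(uv))].T).T
    return (T[:3,3]+d*((z-T[2,3])/d[:,2])[:,None])[:,:2]
def rect(KT,mask,z):
    "largest contour of mask -> world min-area rect at height z: centre, (long,short), yaw of long side"
    cs=cv2.findContours(mask.astype(np.uint8),cv2.RETR_EXTERNAL,cv2.CHAIN_APPROX_NONE)[0]
    c=max(cs,key=cv2.contourArea).reshape(-1,2)
    w=ray(KT,c,z);(cx,cy),(a,b),t=cv2.minAreaRect((w*1000).astype(np.float32))
    if a<b:a,b,t=b,a,t+90
    return np.round([cx,cy,a,b,(t+90)%180-90],1)
E
python3 - <<'E'
from h import *
im=cv2.imread("pics/top0.png");cr=im[100:340,120:440]
big=cv2.resize(cr,None,fx=2.5,fy=2.5,interpolation=cv2.INTER_CUBIC)
cv2.imwrite("pics/crop0.png",np.clip(big*1.6,0,255).astype(np.uint8))
for p in[(251,244),(265,265),(238,232),(163,203),(355,205),(330,170),(385,275),(405,295),(60,380),(200,130)]:print(p,im[p[1],p[0]])
E
```

```text
(251, 244) [77 77 82]
(265, 265) [108 117 123]
(238, 232) [69 69 73]
(163, 203) [ 48  75 102]
(355, 205) [79 80 84]
(330, 170) [76 76 80]
(385, 275) [46 45 48]
(405, 295) [65 64 69]
(60, 380) [117 124 123]
(200, 130) [117 127 127]
```

View pics/crop0.png

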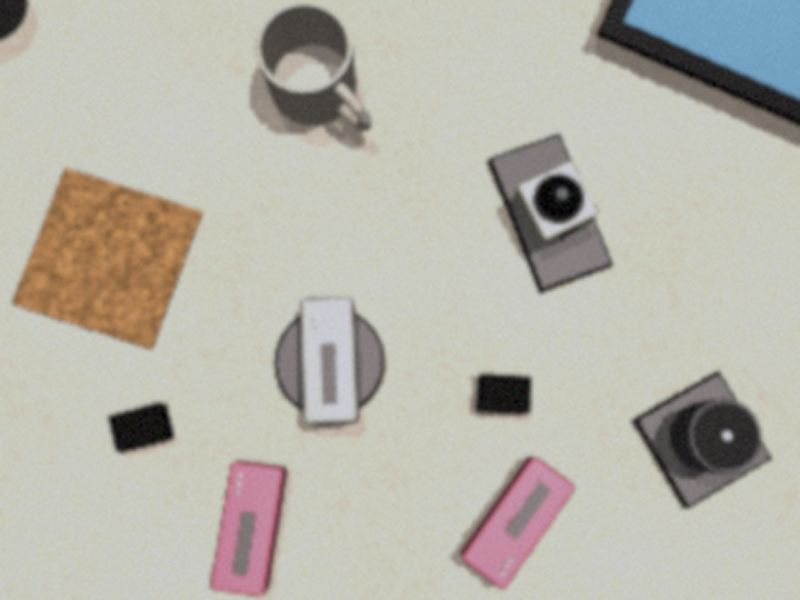

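Confirmed: the silver block at crop (329,360) is the pack, and both pink ones are decoys. I'll convert the corners read from this crop.

```bash
python3 - <<'E'
from h import *
KT=cam("top")
def W(p,z): return ray(KT,(np.array(p,float)+.5)/2.5-.5+[120,100],z)*1000
def q(n,p,z):
    w=W(p,z);c,s,t=cv2.minAreaRect(w.astype(np.float32));print(n,np.round(w.mean(0)),np.round(s),round(t,1))
q("mat",[(67,169),(202,212),(152,349),(13,303)],.004)
q("pack",[(301,298),(353,298),(356,422),(305,424)],.052)
q("obl",[(489,160),(559,134),(611,263),(541,289)],.012)
q("sq",[(634,421),(718,374),(771,458),(686,503)],.012)
q("cam",[(519,188),(571,162),(597,215),(548,240)],.062)
q("round",[(276,360),(385,360)],.012)
q("spk",[(693,436),(761,436),(727,401),(727,471)],.076)
q("foamA",[(110,415),(164,404),(173,437),(121,451)],.028)
q("foamB",[(478,374),(531,376),(529,415),(475,412)],.028)
q("mugtop",[(262,50),(352,50)],.088)
q("handle",[(370,125)],.05)
q("pinkA",[(233,462),(286,468),(265,595),(212,587)],.04)
q("pinkB",[(532,458),(575,488),(503,587),(461,560)],.04)
E
```

```text
mat [560. 242.] [128. 128.] 70.8
pack [462.  46.] [104.  43.] 1.1
obl [ 595. -148.] [126.  68.] 19.5
sq [ 392. -272.] [84. 88.] 27.4
cam [ 591. -148.] [50. 50.] 26.2
round [466.  47.] [94.  0.] -91.0
spk [ 394. -273.] [38. 40.] 42.7
foamA [411. 203.] [31. 46.] 14.0
foamB [ 433. -100.] [46. 33.] 85.8
mugtop [716.  60.] [74.  0.] -90.5
handle [664.  10.] [0. 0.] 0.0
pinkA [328. 111.] [ 44. 102.] 80.6
pinkB [ 327. -108.] [ 43. 102.] 53.0
```

```bash
cat > rel.py <<'E'
# usage: rel.py x y z yaw  x y z yaw ...  (mm, deg): shift+turn between consecutive poses, in tool axes of the earlier one
import sys, numpy as np
P=np.array(sys.argv[1:],float).reshape(-1,4)
for a,b in zip(P,P[1:]):
    t=np.radians(a[3]);d=b-a;c,s=np.cos(t),np.sin(t)
    print(np.round([(d[0]*c+d[1]*s)/1e3,(d[0]*s-d[1]*c)/1e3,-d[2]/1e3,-np.radians(d[3])],4))
E
python3 rel.py 221 638 227 -19.07 462 46 200 1
```

```text
[ 0.4212  0.4808  0.027  -0.3503]
```

Request:
carry_out(
  rows=[
    [0.035,0.04,0.002,0,0,-0.03],
    [0.085,0.097,0.005,0,0,-0.07],
    [0.125,0.143,0.008,0,0,-0.1],
    [0.165,0.188,0.011,0,0,-0.14],
    [0.205,0.234,0.013,0,0,-0.17],
    [0.245,0.28,0.016,0,0,-0.2],
    [0.285,0.325,0.018,0,0,-0.24],
    [0.325,0.371,0.021,0,0,-0.27],
  ],
  grip=1,
)

```text
clock: 1.1
tool_pos: [0.4056, 0.182, 0.2058]
orientation: [-180.0, -0.0, -3.5]
force: [2.4, 1.1, 0.5]
opening: 0.0877
gripper_force: 0.0
```

Request:
carry_out(
  rows=[
    [0.043,0.045,0.002,0,0,-0.03],
    [0.08,0.085,0.005,0,0,-0.06],
    [0.1029,0.1012,0.006,0,0,-0.08],
    [0.1029,0.1012,0.006,0,0,-0.08],
    [0.1029,0.1012,0.006,0,0,-0.08],
  ],
)

```text
clock: 1.72
tool_pos: [0.5013, 0.0763, 0.1994]
orientation: [180.0, 0.0, 0.9]
force: [-0.8, -0.4, 0.8]
opening: 0.0873
gripper_force: 0.0
```

Request:
carry_out(
  rows=[
    [-0.02,0.015,0,0,0,0],
    [-0.039,0.03,0,0,0,0],
    [-0.039,0.03,0,0,0,0],
    [-0.039,0.03,0,0,0,0],
  ],
)

```text
clock: 2.22
tool_pos: [0.4634, 0.0466, 0.2002]
orientation: [-180.0, -0.1, 1.1]
force: [-0.4, -0.3, -0.7]
opening: 0.0875
gripper_force: 0.0
```

```bash
cat >> h.py <<'E'
def wshot(name):
    o=telemetry.get_obs();im=viewer.snapshot("wrist")[:,:,::-1].copy();cv2.imwrite(f"pics/{name}.png",im)
    np.savez(f"pics/{name}.npz",K=cam("wrist",o)[0],T=cam("wrist",o)[1])
    print("t",round(o["clock"],2),np.round(o["tool_pos"],4),np.round(o["orientation"],1))
def W(name,p,z):
    d=np.load(f"pics/{name}.npz");return ray((d["K"],d["T"]),p,z)*1000
def q(name,n,p,z):
    w=W(name,p,z);c,s,t=cv2.minAreaRect(w.astype(np.float32));print(n,np.round(w.mean(0),1),np.round(c,1),np.round(s),round(t,1))
E
python3 -c "
from h import *
wshot('w1')"
```

```text
t 2.23 [0.4634 0.0466 0.2002] [-1.8e+02 -1.0e-01  1.1e+00]
```

View pics/w1.png

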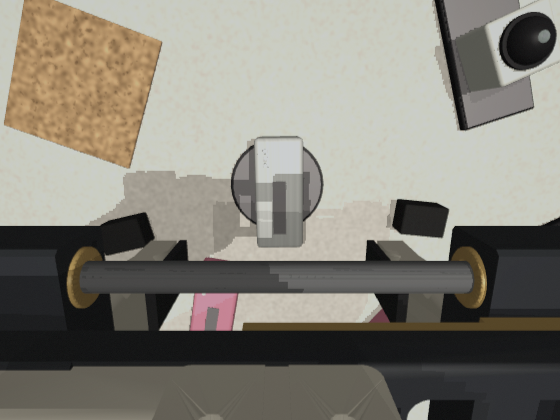

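Wrist view: the pack top's corners are at (255,138), (302,138), (303,246) and (257,247). The round dock spans columns 232–323 at row 184, and the mat is at upper left.

```bash
python3 -c "
from h import *
q('w1','pack',[(255,138),(302,138),(303,246),(257,247)],.052)
q('w1','round',[(232,184),(323,184)],.012)
q('w1','mat',[(27,-4),(161,42),(129,167),(4,125)],.004)
"
python3 rel.py 463 46 200 1  461 46 22 1 461 46 120 1 560 242 120 20 560 242 14 20
```

```text
pack [465.6  43.5] [465.8  43.9] [102.  44.] 2.4
round [468.1  45. ] [468.1  45. ] [93.  0.] 91.1
mat [560.9 240. ] [561.7 240.2] [130. 127.] 71.9
[-0.002 -0.     0.178 -0.   ]
[ 0.     0.    -0.098 -0.   ]
[ 0.1024 -0.1942 -0.     -0.3316]
[ 0.     0.     0.106 -0.   ]
```

Request:
carry_out(
  rows=[
    [0.001,0.001,0.03,0,0,0],
    [0.001,0.001,0.07,0,0,0],
    [0.001,0.001,0.11,0,0,0],
    [0.001,0.001,0.14,0,0,0],
    [0.001,0.001,0.165,0,0,0],
    [0.001,0.001,0.18,0,0,0],
    [0.001,0.001,0.18,0,0,0],
    [0.001,0.001,0.18,0,0,0],
  ],
)

```text
clock: 3.28
tool_pos: [0.4648, 0.0453, 0.0201]
orientation: [-180.0, -0.0, 1.0]
force: [0.6, 0.3, 0.1]
opening: 0.088
gripper_force: 0.0
```

Request:
carry_out(
  rows=[
    [0,0,0,0,0,0],
    [0,0,0,0,0,0],
    [0,0,0,0,0,0],
    [0,0,0,0,0,0],
    [0,0,0,0,0,0],
    [0,0,0,0,0,0],
    [0,0,0,0,0,0],
    [0,0,0,0,0,0],
  ],
  grip=-1,
)

```text
clock: 4.28
tool_pos: [0.4642, 0.0447, 0.0197]
orientation: [180.0, 0.0, 1.0]
force: [-1.3, -0.7, 3.1]
opening: 0.0442
gripper_force: 29.9
```

Request:
carry_out(
  rows=[
    [0,0,-0.01,0,0,0],
    [0,0,-0.03,0,0,0],
    [0,0,-0.06,0,0,0],
    [0,0,-0.085,0,0,0],
    [0,0,-0.1,0,0,0],
    [0,0,-0.1,0,0,0],
  ],
)

```text
clock: 5.03
tool_pos: [0.4648, 0.0451, 0.1209]
orientation: [-179.9, -0.1, 1.0]
force: [0.5, 0.2, -2.7]
opening: 0.0438
gripper_force: 29.9
```

Request:
carry_out(
  rows=[
    [0.01,-0.02,0,0,0,-0.04],
    [0.027,-0.053,0,0,0,-0.09],
    [0.045,-0.087,0,0,0,-0.15],
    [0.062,-0.122,0,0,0,-0.21],
    [0.08,-0.156,0,0,0,-0.27],
    [0.094,-0.183,0,0,0,-0.31],
    [0.0995,-0.194,0,0,0,-0.33],
    [0.0995,-0.194,0,0,0,-0.33],
  ],
)

```text
clock: 6.02
tool_pos: [0.56, 0.2409, 0.1184]
orientation: [180.0, 0.1, 19.9]
force: [-0.0, -1.1, -3.2]
opening: 0.0438
gripper_force: 29.9
```

Request:
carry_out(
  rows=[
    [0,0,0.015,0,0,0],
    [0,0,0.045,0,0,0],
    [0,0,0.07,0,0,0],
    [0,0,0.088,0,0,0],
    [0,0,0.097,0,0,0],
    [0,0,0.102,0,0,0],
    [0,0,0.106,0,0,0],
    [0,0,0.106,0,0,0],
  ],
)

```text
clock: 7.02
tool_pos: [0.5605, 0.2405, 0.0139]
orientation: [-180.0, -0.0, 19.9]
force: [-0.7, 0.4, -3.1]
opening: 0.0438
gripper_force: 29.9
```

Force is still −3 N, so the pack hangs about 2 mm above the mat. I'll lower it until contact.

Request:
carry_out(
  rows=[
    [0,0,0.001,0,0,0],
    [0,0,0.002,0,0,0],
    [0,0,0.002,0,0,0],
  ],
)

```text
clock: 7.4
tool_pos: [0.5605, 0.2406, 0.0118]
orientation: [-180.0, -0.0, 19.9]
force: [-0.4, 0.2, -2.8]
opening: 0.0439
gripper_force: 29.9
```

Request:
carry_out(
  rows=[
    [0,0,0,0,0,0],
    [0,0,0,0,0,0],
    [0,0,0,0,0,0],
    [0,0,0,0,0,0],
    [0,0,0,0,0,0],
    [0,0,0,0,0,0],
  ],
  grip=1,
)

```text
clock: 8.15
tool_pos: [0.5604, 0.2405, 0.0117]
orientation: [180.0, 0.0, 19.9]
force: [-0.2, 0.2, -0.1]
opening: 0.0872
gripper_force: 0.0
```

Request:
carry_out(
  rows=[
    [0,0,-0.02,0,0,0],
    [0,0,-0.07,0,0,0],
    [0,0,-0.12,0,0,0],
    [0,0,-0.17,0,0,0],
    [0,0,-0.188,0,0,0],
    [0,0,-0.188,0,0,0],
  ],
)

```text
clock: 8.9
tool_pos: [0.561, 0.241, 0.2016]
orientation: [-179.9, -0.2, 19.9]
force: [-0.1, -0.1, -0.8]
opening: 0.0873
gripper_force: 0.0
```

```bash
python3 rel.py 560 241 200 20 394 -273 200 27
```

```text
[-0.3318  0.4262 -0.     -0.1222]
```

Request:
carry_out(
  rows=[
    [-0.03,0.04,0,0,0,-0.01],
    [-0.068,0.088,0,0,0,-0.02],
    [-0.106,0.136,0,0,0,-0.04],
    [-0.144,0.184,0,0,0,-0.05],
    [-0.181,0.232,0,0,0,-0.07],
    [-0.218,0.28,0,0,0,-0.08],
    [-0.255,0.327,0,0,0,-0.09],
    [-0.292,0.375,0,0,0,-0.11],
  ],
)

```text
clock: 9.9
tool_pos: [0.4119, -0.213, 0.1987]
orientation: [-180.0, 0.1, 26.3]
force: [1.7, 0.1, 0.2]
opening: 0.0876
gripper_force: 0.0
```

Request:
carry_out(
  rows=[
    [-0.03,0.037,0,0,0,-0.01],
    [-0.046,0.046,0,0,0,-0.012],
    [-0.046,0.046,0,0,0,-0.012],
    [-0.046,0.046,0,0,0,-0.012],
  ],
)

```text
clock: 10.4
tool_pos: [0.3923, -0.2727, 0.199]
orientation: [-180.0, 0.0, 26.9]
force: [-0.2, -0.8, 0.4]
opening: 0.0877
gripper_force: 0.0
```

```bash
python3 -c "
from h import *
wshot('w2')"
```

```text
t 10.4 [ 0.3923 -0.2727  0.199 ] [-180.     0.    26.9]
```

View pics/w2.png

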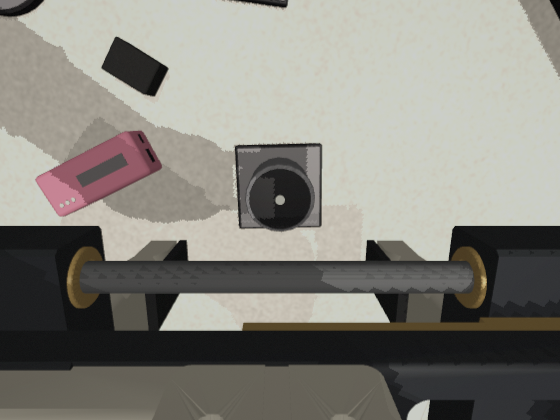

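Wrist view: the square dock's top corners are at (237,146), (321,145), (321,226) and (240,228). The speaker's top is a circle centred at (280,198), spanning columns 247–314.

```bash
python3 -c "
from h import *
q('w2','sq',[(237,146),(321,145),(321,226),(240,228)],.012)
q('w2','spk',[(247,198),(314,198),(280,165),(280,231)],.076)
"

```

```text
sq [ 394.8 -276. ] [ 394.9 -275.7] [85. 86.] 28.4
spk [ 397.1 -274.7] [ 396.9 -274.5] [40. 41.] 72.5
```

Request:
carry_out(
  rows=[
    [0.003,0.0035,0.03,0,0,0],
    [0.003,0.0035,0.07,0,0,0],
    [0.003,0.0035,0.11,0,0,0],
    [0.003,0.0035,0.14,0,0,0],
    [0.003,0.0035,0.16,0,0,0],
    [0.003,0.0035,0.17,0,0,0],
    [0.003,0.0035,0.17,0,0,0],
  ],
)

```text
clock: 11.32
tool_pos: [0.3968, -0.2744, 0.0294]
orientation: [-180.0, 0.0, 26.9]
force: [0.1, -0.4, 0.7]
opening: 0.0877
gripper_force: 0.0
```

Request:
carry_out(
  rows=[
    [0,0,0,0,0,0],
    [0,0,0,0,0,0],
    [0,0,0,0,0,0],
    [0,0,0,0,0,0],
    [0,0,0,0,0,0],
    [0,0,0,0,0,0],
  ],
  grip=-1,
)

```text
clock: 12.08
tool_pos: [0.3967, -0.2748, 0.0301]
orientation: [180.0, -0.0, 26.9]
force: [-1.3, 2.7, 5.8]
opening: 0.0595
gripper_force: 30.0
```

Request:
carry_out(
  rows=[
    [0,0,-0.01,0,0,0],
    [0,0,-0.03,0,0,0],
    [0,0,-0.06,0,0,0],
    [0,0,-0.085,0,0,0],
    [0,0,-0.1,0,0,0],
    [0,0,-0.1,0,0,0],
  ],
)

```text
clock: 12.82
tool_pos: [0.3972, -0.2749, 0.1305]
orientation: [179.9, -0.1, 26.9]
force: [-0.5, -0.1, -3.4]
opening: 0.0595
gripper_force: 30.0
```

```bash
python3 rel.py 396 -274.5 129 27 467 46 129 27; python3 -c "
from h import *
wshot('w3')"
```

```text
[ 0.2088 -0.2533 -0.     -0.    ]
t 12.82 [ 0.3972 -0.2749  0.1305] [ 1.799e+02 -1.000e-01  2.690e+01]
```

View pics/w3.png

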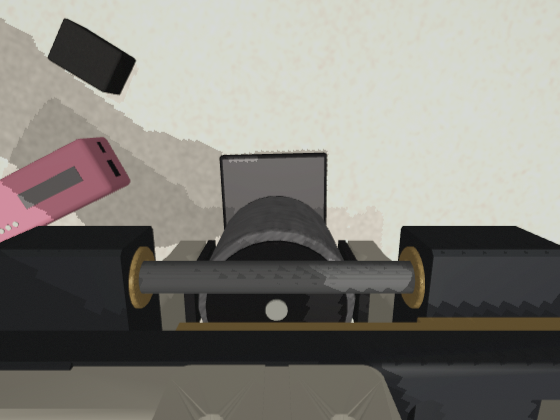

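The speaker is held, with its top centre at (276,310). The empty square dock's far edge runs from (221,156) to (326,154).

```bash
python3 -c "
from h import *
print(W('w3',[(276,310)],.1765), W('w3',[(222,157),(326,155)],.012))"
```

```text
[[ 396.66306645 -276.01587503]] [[ 412.40952113 -219.30815869]
 [ 451.64308653 -293.13289483]]
```

Request:
carry_out(
  rows=[
    [0.014,-0.017,0,0,0,0],
    [0.04,-0.048,0,0,0,0],
    [0.07,-0.085,0,0,0,0],
    [0.1,-0.121,0,0,0,0],
    [0.13,-0.158,0,0,0,0],
    [0.16,-0.194,0,0,0,0],
    [0.185,-0.225,0,0,0,0],
    [0.2,-0.244,0,0,0,0],
  ],
)

```text
clock: 13.88
tool_pos: [0.4643, 0.0347, 0.1284]
orientation: [-180.0, 0.1, 27.0]
force: [-0.5, -0.5, -3.3]
opening: 0.0597
gripper_force: 30.0
```

Request:
carry_out(
  rows=[
    [0.008,-0.0095,0,0,0,0],
    [0.008,-0.0095,0,0,0,0],
    [0.008,-0.0095,0,0,0,0],
  ],
)

```text
clock: 14.25
tool_pos: [0.4671, 0.0446, 0.1292]
orientation: [-180.0, 0.1, 26.9]
force: [0.2, 0.0, -3.1]
opening: 0.0596
gripper_force: 30.0
```

```bash
python3 -c "
from h import *
wshot('w4')"
```

```text
t 14.25 [0.4671 0.0446 0.1292] [-1.80e+02  1.00e-01  2.69e+01]
```

View pics/w4.png

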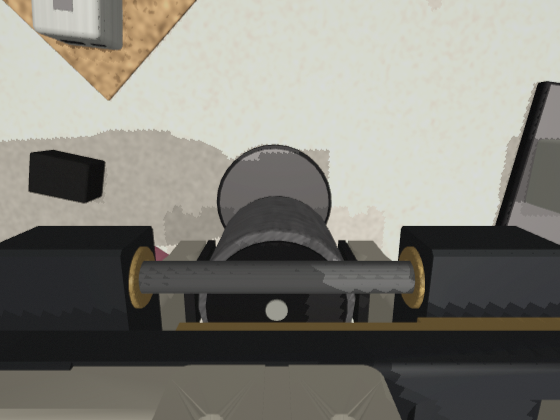

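Round dock, free now: left edge (219,203), right edge (330,203), top edge (275,147).

```bash
python3 -c "
from h import *
w=W('w4',[(219,203),(330,203),(275,147)],.012);print(w)
A=np.c_[2*w,np.ones(3)];s=np.linalg.solve(A,(w**2).sum(1));print(s[:2],np.sqrt(s[2]+s[:2]@s[:2]))"
```

```text
[[446.66592113  86.46957419]
 [488.18043926   4.56220306]
 [508.40984213  65.76812903]]
[467.24749281  45.42684197] 45.914125938399124
```

Request:
carry_out(
  rows=[
    [0,-0.001,0.015,0,0,0],
    [0,-0.001,0.04,0,0,0],
    [0,-0.001,0.065,0,0,0],
    [0,-0.001,0.083,0,0,0],
    [0,-0.001,0.092,0,0,0],
    [0,-0.001,0.097,0,0,0],
    [0,-0.001,0.098,0,0,0],
    [0,-0.001,0.098,0,0,0],
  ],
)

```text
clock: 15.3
tool_pos: [0.4675, 0.0463, 0.0322]
orientation: [180.0, -0.1, 26.9]
force: [0.9, -0.6, -3.3]
opening: 0.0598
gripper_force: 30.0
```

Request:
carry_out(
  rows=[
    [0,0,0.001,0,0,0],
    [0,0,0.0015,0,0,0],
    [0,0,0.0015,0,0,0],
  ],
)

```text
clock: 15.68
tool_pos: [0.4672, 0.0462, 0.0303]
orientation: [-180.0, -0.0, 26.9]
force: [-0.0, -0.1, -3.0]
opening: 0.0595
gripper_force: 30.0
```

Request:
carry_out(
  rows=[
    [0,0,0.0005,0,0,0],
    [0,0,0.001,0,0,0],
    [0,0,0.001,0,0,0],
  ],
)

```text
clock: 16.05
tool_pos: [0.4672, 0.0462, 0.0301]
orientation: [180.0, -0.0, 26.9]
force: [-5.0, 1.2, 10.6]
opening: 0.0597
gripper_force: 30.0
```

Request:
carry_out(
  rows=[
    [0,0,0,0,0,0],
    [0,0,0,0,0,0],
    [0,0,0,0,0,0],
    [0,0,0,0,0,0],
    [0,0,0,0,0,0],
  ],
  grip=1,
)

```text
clock: 16.68
tool_pos: [0.4672, 0.0462, 0.0292]
orientation: [180.0, 0.0, 26.9]
force: [1.0, 0.4, 0.2]
opening: 0.0877
gripper_force: 0.0
```

Request:
carry_out(
  rows=[
    [0,0,-0.02,0,0,0],
    [0,0,-0.06,0,0,0],
    [0,0,-0.11,0,0,0],
    [0,0,-0.155,0,0,0],
    [0,0,-0.171,0,0,0],
    [0,0,-0.171,0,0,0],
  ],
)

```text
clock: 17.42
tool_pos: [0.4678, 0.0465, 0.2014]
orientation: [-180.0, -0.2, 26.9]
force: [-0.5, 0.1, -1.1]
opening: 0.0878
gripper_force: 0.0
```

```bash
python3 rel.py 467 46 200 27 592 -148 200 26.5
```

```text
[ 0.0233  0.2296 -0.      0.0087]
```

Request:
carry_out(
  rows=[
    [0.003,0.03,0,0,0,0],
    [0.009,0.085,0,0,0,0],
    [0.014,0.14,0,0,0,0],
    [0.02,0.19,0,0,0,0],
    [0.023,0.22,0,0,0,0],
    [0.023,0.2295,0,0,0,0],
    [0.023,0.2295,0,0,0,0],
    [0.023,0.2295,0,0,0,0],
  ],
)

```text
clock: 18.42
tool_pos: [0.5909, -0.1473, 0.2]
orientation: [-180.0, 0.0, 26.9]
force: [0.2, -0.1, 0.1]
opening: 0.0877
gripper_force: 0.0
```

```bash
python3 -c "
from h import *
wshot('w5')"
```

```text
t 18.43 [ 0.5909 -0.1473  0.2   ] [-180.     0.    26.9]
```

View pics/w5.png

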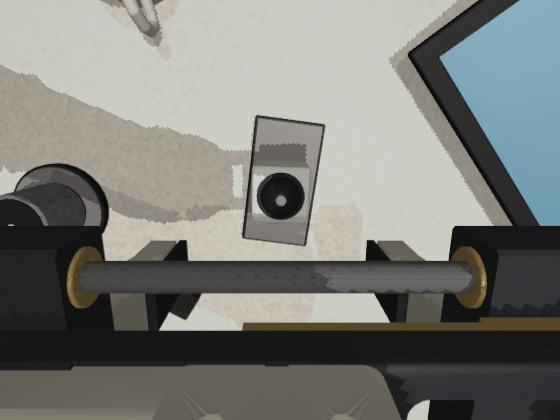

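Wrist view: the oblong dock's top corners are at (258,118), (323,125), (305,243) and (245,236). The camera block's top spans (252,167) to (309,221), almost square to the tool.

```bash
python3 -c "
from h import *
q('w5','obl',[(258,118),(323,125),(305,243),(245,236)],.012)
q('w5','cam',[(252,167),(309,167),(309,221),(252,221)],.062)
w=W('w5',[(258,118),(323,125),(305,243),(245,236)],.012);d=w[0]+w[1]-w[2]-w[3];print(np.degrees(np.arctan2(d[1],d[0])))
"

```

```text
obl [ 598.7 -151.2] [ 599. -151.] [124.  65.] 19.9
cam [ 596.2 -149.6] [ 596.2 -149.7] [49. 51.] 27.0
19.798499098696805
```

Request:
carry_out(
  rows=[
    [0.0025,0.003,0.03,0,0,0],
    [0.0025,0.003,0.07,0,0,0],
    [0.0025,0.003,0.11,0,0,0],
    [0.0025,0.003,0.14,0,0,0],
    [0.0025,0.003,0.162,0,0,0],
    [0.0025,0.003,0.172,0,0,0],
    [0.0025,0.003,0.172,0,0,0],
  ],
)

```text
clock: 19.35
tool_pos: [0.5949, -0.1492, 0.0283]
orientation: [-180.0, 0.0, 26.9]
force: [0.1, 0.5, 1.1]
opening: 0.0875
gripper_force: 0.0
```

Request:
carry_out(
  rows=[
    [0,0,0,0,0,0],
    [0,0,0,0,0,0],
    [0,0,0,0,0,0],
    [0,0,0,0,0,0],
    [0,0,0,0,0,0],
    [0,0,0,0,0,0],
    [0,0,0,0,0,0],
  ],
  grip=-1,
)

```text
clock: 20.23
tool_pos: [0.595, -0.1497, 0.0285]
orientation: [180.0, -0.0, 26.9]
force: [-1.5, 0.4, 4.7]
opening: 0.0523
gripper_force: 29.8
```

Request:
carry_out(
  rows=[
    [0,0,-0.01,0,0,0],
    [0,0,-0.03,0,0,0],
    [0,0,-0.06,0,0,0],
    [0,0,-0.085,0,0,0],
    [0,0,-0.1,0,0,0],
    [0,0,-0.1,0,0,0],
  ],
)

```text
clock: 20.98
tool_pos: [0.5955, -0.1496, 0.1291]
orientation: [180.0, -0.1, 26.9]
force: [0.4, -0.2, -3.5]
opening: 0.0518
gripper_force: 29.8
```

```bash
python3 -c "
from h import *
wshot('w6')"
```

```text
t 20.98 [ 0.5955 -0.1496  0.1291] [ 1.80e+02 -1.00e-01  2.69e+01]
```

View pics/w6.png

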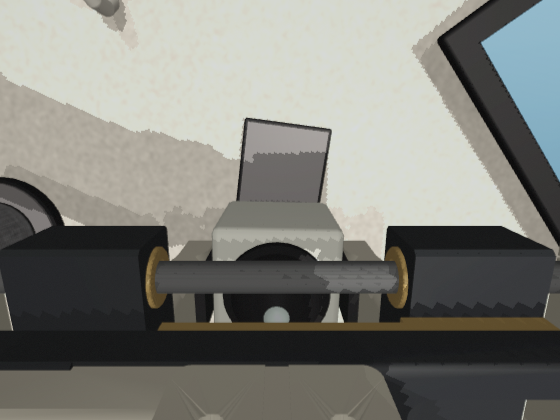

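The camera is held: its front bottom edge is at row 203 (columns 229–330) and its front top edge at row 241. The oblong dock's far edge runs from (246,120) to (329,131).

```bash
python3 -c "
from h import *
T=np.array([595.5,-149.6]);t=np.radians(26.9);u=np.array([np.cos(t),np.sin(t)]);v=np.array([u[1],-u[0]])
for p,z in [([(213,241),(343,241)],.1626),([(229,203),(330,203)],.1126)]:
    w=W('w6',p,z)-T;print(w@u,w@v)
w=W('w6',[(246,120),(329,131)],.012);m=w.mean(0);t=np.radians(19.8);print(w,m-65*np.array([np.cos(t),np.sin(t)]))"
python3 rel.py 595.5 -149.6 129 26.9 394 -275.5 129 28
```

```text
[21.26986039 21.26601622] [-23.48604338  26.57056974]
[24.61133894 24.60956187] [-23.92162278  29.06546511]
[[ 645.46973146  -98.77012744]
 [ 667.43279351 -160.55153008]] [ 595.2940125  -151.67879358]
[-0.2367  0.0211 -0.     -0.0192]
```

Request:
carry_out(
  rows=[
    [-0.015,0.001,0,0,0,0],
    [-0.045,0.004,0,0,0,0],
    [-0.085,0.008,0,0,0,-0.005],
    [-0.125,0.011,0,0,0,-0.01],
    [-0.165,0.015,0,0,0,-0.015],
    [-0.2,0.018,0,0,0,-0.019],
    [-0.225,0.02,0,0,0,-0.019],
    [-0.234,0.021,0,0,0,-0.019],
  ],
)

```text
clock: 22.02
tool_pos: [0.3941, -0.2748, 0.1278]
orientation: [-180.0, 0.0, 27.9]
force: [0.5, 0.0, -3.5]
opening: 0.0521
gripper_force: 29.8
```

Request:
carry_out(
  rows=[
    [0,0,0,0,0,0],
    [0,0,0,0,0,0],
    [0,0,0,0,0,0],
  ],
)

```text
clock: 22.4
tool_pos: [0.3965, -0.2739, 0.1281]
orientation: [-180.0, 0.0, 28.0]
force: [0.7, -0.4, -3.4]
opening: 0.0518
gripper_force: 29.8
```

```bash
python3 -c "
from h import *
wshot('w7')"
```

```text
t 22.4 [ 0.3965 -0.2739  0.1281] [-180.    0.   28.]
```

View pics/w7.png

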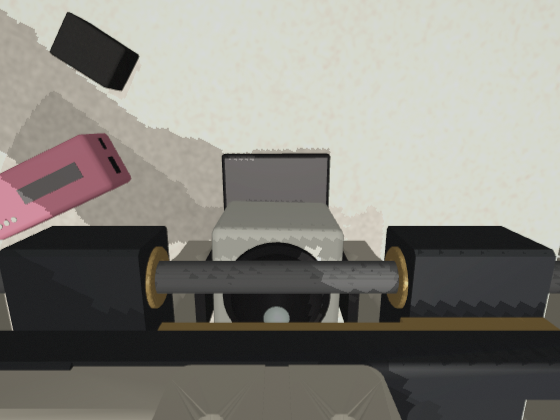

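Over the square dock, the camera's mid column (279) matches the dock's (276), and their edges are parallel. I'll lower it.

Request:
carry_out(
  rows=[
    [0,0,0.015,0,0,0],
    [0,0,0.04,0,0,0],
    [0,0,0.065,0,0,0],
    [0,0,0.083,0,0,0],
    [0,0,0.092,0,0,0],
    [0,0,0.097,0,0,0],
    [0,0,0.0985,0,0,0],
    [0,0,0.0985,0,0,0],
  ],
)

```text
clock: 23.45
tool_pos: [0.3962, -0.2743, 0.0301]
orientation: [180.0, -0.0, 28.0]
force: [0.1, -0.6, -3.2]
opening: 0.052
gripper_force: 29.8
```

Request:
carry_out(
  rows=[
    [0,0,0.0005,0,0,0],
    [0,0,0.001,0,0,0],
    [0,0,0.001,0,0,0],
  ],
)

```text
clock: 23.82
tool_pos: [0.3959, -0.2742, 0.0288]
orientation: [180.0, -0.0, 28.0]
force: [0.3, 0.1, -3.3]
opening: 0.052
gripper_force: 29.8
```

Request:
carry_out(
  rows=[
    [0,0,0.0005,0,0,0],
    [0,0,0.001,0,0,0],
    [0,0,0.001,0,0,0],
  ],
)

```text
clock: 24.2
tool_pos: [0.3959, -0.2743, 0.0284]
orientation: [180.0, -0.0, 28.0]
force: [-2.6, 2.1, 8.8]
opening: 0.052
gripper_force: 29.8
```

Request:
carry_out(
  rows=[
    [0,0,0,0,0,0],
    [0,0,0,0,0,0],
    [0,0,0,0,0,0],
    [0,0,0,0,0,0],
    [0,0,0,0,0,0],
  ],
  grip=1,
)

```text
clock: 24.82
tool_pos: [0.3958, -0.2742, 0.0276]
orientation: [-180.0, 0.0, 28.0]
force: [0.3, -0.6, -0.3]
opening: 0.0873
gripper_force: 0.0
```

Request:
carry_out(
  rows=[
    [0,0,-0.02,0,0,0],
    [0,0,-0.06,0,0,0],
    [0,0,-0.11,0,0,0],
    [0,0,-0.155,0,0,0],
    [0,0,-0.172,0,0,0],
    [0,0,-0.172,0,0,0],
  ],
)

```text
clock: 25.58
tool_pos: [0.3965, -0.2744, 0.201]
orientation: [179.9, -0.1, 28.0]
force: [-0.5, 0.8, -0.4]
opening: 0.0877
gripper_force: 0.0
```

```bash
python3 rel.py 396 -274 200 28 560.5 240.5 200 20; python3 -c "
from h import *
wshot('w8')"
```

```text
[ 0.3868 -0.377  -0.      0.1396]
t 25.57 [ 0.3965 -0.2744  0.201 ] [ 1.799e+02 -1.000e-01  2.800e+01]
```

View pics/w8.png

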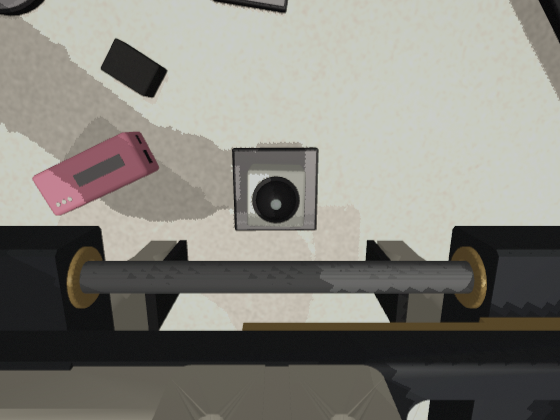

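The camera stands on the square dock: the dock spans (234,149) to (317,229), with the lens dome centre at (276,201). I'll check the offset and move on to the pack.

```bash
python3 -c "
from h import *
q('w8','sq',[(234,150),(317,150),(316,228),(236,229)],.012)
q('w8','cam',[(247,170),(305,170),(305,225),(247,225)],.062)
print(W('w8',[(276,201)],.072))"
```

```text
sq [ 394.9 -275.9] [ 395.  -275.5] [83. 85.] 28.7
cam [ 397.5 -274.8] [ 397.5 -274.8] [50. 53.] 28.0
[[ 397.07284266 -274.98632577]]
```

Request:
carry_out(
  rows=[
    [0.03,-0.03,0,0,0,0.01],
    [0.075,-0.073,0,0,0,0.03],
    [0.118,-0.115,0,0,0,0.04],
    [0.161,-0.157,0,0,0,0.06],
    [0.204,-0.199,0,0,0,0.07],
    [0.247,-0.241,0,0,0,0.09],
    [0.29,-0.283,0,0,0,0.1],
    [0.333,-0.325,0,0,0,0.12],
  ],
)

```text
clock: 26.62
tool_pos: [0.5371, 0.1707, 0.1979]
orientation: [180.0, 0.1, 21.1]
force: [0.4, -0.6, 1.1]
opening: 0.0875
gripper_force: 0.0
```

Request:
carry_out(
  rows=[
    [0.03,-0.037,0,0,0,0.01],
    [0.0468,-0.0586,0,0,0,0.02],
    [0.0468,-0.0586,0,0,0,0.02],
    [0.0468,-0.0586,0,0,0,0.02],
    [0.0468,-0.0586,0,0,0,0.02],
  ],
)

```text
clock: 27.25
tool_pos: [0.5597, 0.2395, 0.1993]
orientation: [180.0, 0.0, 19.9]
force: [0.2, -0.6, 0.5]
opening: 0.0875
gripper_force: 0.0
```

```bash
python3 -c "
from h import *
wshot('w9')"
```

```text
t 27.25 [0.5597 0.2395 0.1993] [180.    0.   19.9]
```

View pics/w9.png

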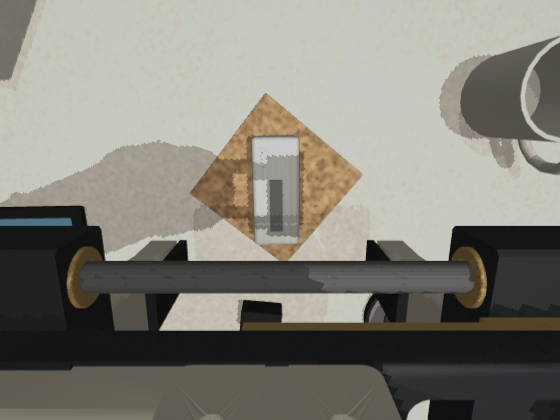

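The pack lies on the mat, square to the tool: (252,138) to (300,245), mid column 276.

Request:
carry_out(
  rows=[
    [0.001,-0.001,0.03,0,0,0],
    [0.001,-0.001,0.07,0,0,0],
    [0.001,-0.001,0.11,0,0,0],
    [0.001,-0.001,0.145,0,0,0],
    [0.001,-0.001,0.17,0,0,0],
    [0.001,-0.001,0.183,0,0,0],
    [0.001,-0.001,0.187,0,0,0],
    [0.001,-0.001,0.187,0,0,0],
  ],
)

```text
clock: 28.3
tool_pos: [0.5611, 0.242, 0.0134]
orientation: [-180.0, -0.1, 19.9]
force: [0.0, -0.3, 0.1]
opening: 0.0876
gripper_force: 0.0
```

Request:
carry_out(
  rows=[
    [0,0,0,0,0,0],
    [0,0,0,0,0,0],
    [0,0,0,0,0,0],
    [0,0,0,0,0,0],
    [0,0,0,0,0,0],
    [0,0,0,0,0,0],
    [0,0,0,0,0,0],
    [0,0,0,0,0,0],
  ],
  grip=-1,
)

```text
clock: 29.3
tool_pos: [0.5607, 0.2417, 0.0127]
orientation: [180.0, 0.0, 20.0]
force: [-0.3, -1.9, 1.8]
opening: 0.0439
gripper_force: 30.0
```

Request:
carry_out(
  rows=[
    [0,0,-0.01,0,0,0],
    [0,0,-0.03,0,0,0],
    [0,0,-0.06,0,0,0],
    [0,0,-0.09,0,0,0],
    [0,0,-0.12,0,0,0],
    [0,0,-0.14,0,0,0],
    [0,0,-0.148,0,0,0],
    [0,0,-0.148,0,0,0],
  ],
)

```text
clock: 30.3
tool_pos: [0.5605, 0.2419, 0.1608]
orientation: [-180.0, -0.0, 19.9]
force: [-0.5, 0.2, -3.7]
opening: 0.0439
gripper_force: 30.0
```

```bash
python3 rel.py 560.5 240.5 160 19.9 597 -150 160 19.9; python3 -c "
from h import *
q('w9','pack',[(252,138),(299,138),(299,244),(253,243)],.044)"
```

```text
[-0.0986  0.3796 -0.     -0.    ]
pack [561.4 239.9] [561.5 239.3] [101.  45.] 19.5
```

Request:
carry_out(
  rows=[
    [-0.006,0.023,0,0,0,0],
    [-0.018,0.068,0,0,0,0],
    [-0.032,0.122,0,0,0,0],
    [-0.046,0.177,0,0,0,0],
    [-0.06,0.231,0,0,0,0],
    [-0.074,0.285,0,0,0,0],
    [-0.087,0.335,0,0,0,0],
    [-0.096,0.37,0,0,0,0],
  ],
)

```text
clock: 31.3
tool_pos: [0.5954, -0.1418, 0.1594]
orientation: [-180.0, 0.1, 19.8]
force: [-0.6, 0.1, -3.1]
opening: 0.0437
gripper_force: 30.0
```

Request:
carry_out(
  rows=[
    [-0.003,0.011,0,0,0,0],
    [-0.003,0.011,0,0,0,0],
    [-0.003,0.011,0,0,0,0],
    [-0.003,0.011,0,0,0,0],
  ],
)

```text
clock: 31.8
tool_pos: [0.5976, -0.1491, 0.1607]
orientation: [-180.0, -0.0, 20.0]
force: [-0.1, 0.2, -2.4]
opening: 0.0439
gripper_force: 30.0
```

```bash
python3 -c "
from h import *
wshot('w10')"
```

```text
t 31.8 [ 0.5976 -0.1491  0.1607] [-180.   -0.   20.]
```

View pics/w10.png

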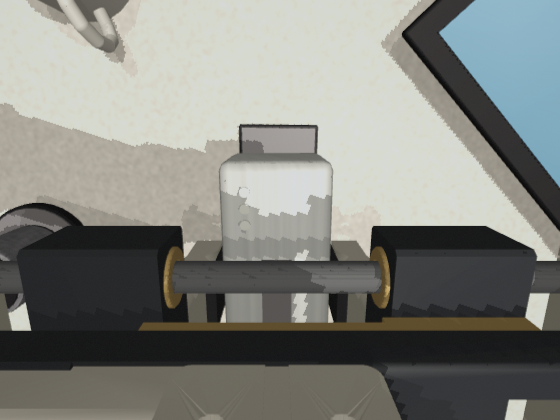

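Over the oblong dock: the dock's far edge runs from (240,126) to (317,127). The pack's front top edge is at row 162 (columns 220–332) and its front bottom edge at row 154. They are parallel.

```bash
python3 -c "
from h import *
T=np.array([597.6,-149.1]);t=np.radians(20);u=np.array([np.cos(t),np.sin(t)]);v=np.array([u[1],-u[0]])
for n,p,z in [('ptop',[(220,162),(332,162)],.192),('pbot',[(237,154),(318,154)],.152),('dock',[(240,126),(317,127)],.012)]:
    w=W('w10',p,z)-T;print(n,w@u,w@v)"
```

```text
ptop [51.49965865 51.53849422] [-20.06966214  21.35089271]
pbot [50.85904333 50.89538587] [-18.28760672  20.89922357]
dock [62.5614007  61.77233607] [-31.05915399  36.16314958]
```

Request:
carry_out(
  rows=[
    [-0.0015,0.0015,0.015,0,0,0],
    [-0.0015,0.0015,0.045,0,0,0],
    [-0.0015,0.0015,0.08,0,0,0],
    [-0.0015,0.0015,0.11,0,0,0],
    [-0.0015,0.0015,0.128,0,0,0],
    [-0.0015,0.0015,0.136,0,0,0],
    [-0.0015,0.0015,0.138,0,0,0],
    [-0.0015,0.0015,0.138,0,0,0],
  ],
)

```text
clock: 32.85
tool_pos: [0.5974, -0.152, 0.0235]
orientation: [180.0, -0.1, 20.0]
force: [0.1, 0.4, -2.4]
opening: 0.0436
gripper_force: 30.0
```

Request:
carry_out(
  rows=[
    [0,0,0.0005,0,0,0],
    [0,0,0.001,0,0,0],
    [0,0,0.001,0,0,0],
  ],
)

```text
clock: 33.22
tool_pos: [0.5968, -0.152, 0.022]
orientation: [180.0, -0.0, 20.0]
force: [0.4, 0.1, -2.5]
opening: 0.044
gripper_force: 30.0
```

Request:
carry_out(
  rows=[
    [0,0,0.0005,0,0,0],
    [0,0,0.001,0,0,0],
    [0,0,0.001,0,0,0],
  ],
)

```text
clock: 33.6
tool_pos: [0.5967, -0.152, 0.0208]
orientation: [180.0, 0.0, 20.0]
force: [0.4, -0.2, -1.5]
opening: 0.0441
gripper_force: 30.0
```

Contact is beginning, since the weight is coming off. I'll release, retreat and check.

Request:
carry_out(
  rows=[
    [0,0,0.0005,0,0,0],
    [0,0,0.0005,0,0,0],
  ],
)

```text
clock: 33.85
tool_pos: [0.5967, -0.152, 0.0207]
orientation: [180.0, -0.0, 20.0]
force: [-3.1, 1.4, 5.4]
opening: 0.0436
gripper_force: 30.0
```

Request:
carry_out(
  rows=[
    [0,0,0,0,0,0],
    [0,0,0,0,0,0],
    [0,0,0,0,0,0],
    [0,0,0,0,0,0],
    [0,0,0,0,0,0],
    [0,0,0,0,0,0],
  ],
  grip=1,
)

```text
clock: 34.6
tool_pos: [0.5967, -0.152, 0.0202]
orientation: [180.0, 0.0, 20.0]
force: [-1.1, -0.1, -0.1]
opening: 0.0876
gripper_force: 0.0
```

Request:
carry_out(
  rows=[
    [0,0,-0.02,0,0,0],
    [0,0,-0.06,0,0,0],
    [0,0,-0.11,0,0,0],
    [0,0,-0.16,0,0,0],
    [0,0,-0.18,0,0,0],
    [0,0,-0.18,0,0,0],
  ],
)

```text
clock: 35.35
tool_pos: [0.5976, -0.152, 0.2023]
orientation: [179.9, -0.2, 20.0]
force: [-1.3, -0.9, -0.3]
opening: 0.0878
gripper_force: 0.0
```

Request:
carry_out(
  rows=[
    [0.02,-0.03,0,0,0,0],
    [0.05,-0.08,0,0,0,0],
    [0.08,-0.13,0,0,0,0],
    [0.11,-0.18,0,0,0,0],
    [0.14,-0.23,0,0,0,0],
    [0.16,-0.27,0,0,0,0],
    [0.17,-0.3,0,0,0,0],
    [0.17,-0.3,0,0,0,0],
  ],
)

```text
clock: 36.35
tool_pos: [0.6533, 0.1901, 0.198]
orientation: [180.0, 0.2, 20.1]
force: [-0.4, -1.6, -0.5]
opening: 0.0878
gripper_force: 0.0
```

```bash
python3 - <<'E'
from h import *
im=viewer.snapshot("top")[:,:,::-1];cv2.imwrite("pics/top1.png",im)
big=cv2.resize(im[100:340,120:440],None,fx=2.5,fy=2.5,interpolation=cv2.INTER_CUBIC)
cv2.imwrite("pics/crop1.png",np.clip(big*1.6,0,255).astype(np.uint8))
E
```

```text
(no output)
```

View pics/crop1.png

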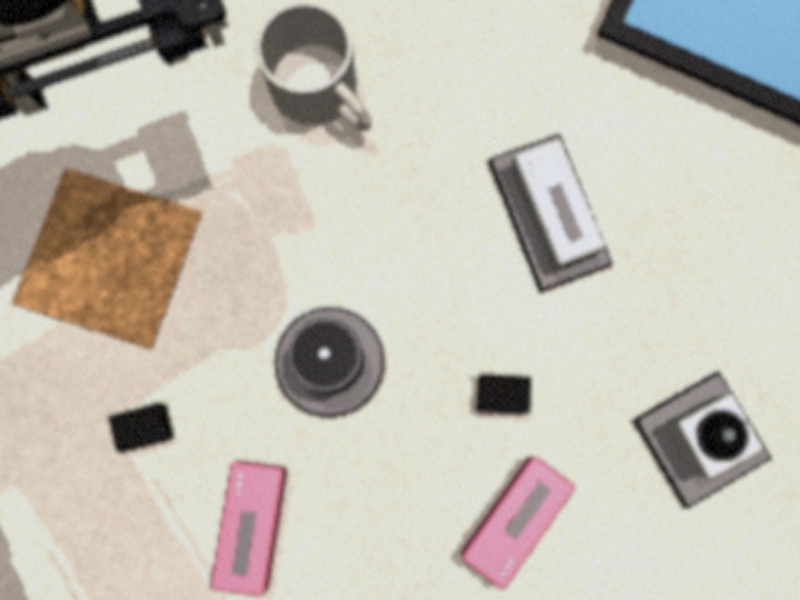

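All three devices stand on their docks, the mat is empty, and the mug and foam blocks haven't moved. One numeric check from this view.

```bash
python3 - <<'E'
from h import *
KT=cam("top")
def q(n,p,z):
    w=ray(KT,(np.array(p,float)+.5)/2.5-.5+[120,100],z)*1000;c,s,t=cv2.minAreaRect(w.astype(np.float32));print(n,np.round(w.mean(0),1),np.round(s),round(t,1))
q("pack",[(515,152),(559,137),(606,247),(557,264)],.052)
q("spk",[(325,354)],.076)
q("cam",[(679,420),(727,396),(750,447),(706,474)],.062)
q("camdome",[(722,435)],.072)
q("round",[(276,360),(385,360),(330,307),(330,413)],.012)
E
```

```text
pack [ 595.3 -150.2] [103.  44.] 18.4
spk [464.8  46.8] [0. 0.] 0.0
cam [ 395.5 -268.2] [48. 45.] 24.0
camdome [ 394.6 -270.2] [0. 0.] 0.0
round [465.9  47. ] [67. 65.] 45.0
```

```bash
python3 -c "
from plant import workorder
print(workorder.close_job())"
```

```text
the job is handed in; nothing more can be done
None
```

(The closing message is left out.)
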